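# Fetch the gear unit from behind the pinned pump body

### The arm

A 6-joint arm with a two-finger parallel gripper is mounted at the origin on the work surface. World frame = base frame: x ahead of the robot, y to its left, z up, the work surface at z = 0. Lengths are in mm, angles in rad, forces in N, time in s.
With the tool pointing down it reaches from about 275 to 750 mm from the base axis. Payload 10.2 kg.
Tool frame: the origin (TCP) lies between the finger pads; the fingertips stand 17 mm ahead of it and the grasp point (between the pads) lies 2 mm behind it (tips_ahead is the distance from the TCP to the fingertips, in mm); z points along the fingers, y is the line along which they close (so a half turn about z gives the same grasp; the last joint's range is limited). The gripper opens to 85 mm and grips with 20 to 120 N. Pads are 22 mm wide; open, the fingers measure 114 mm over their backs; the gripper's body (76 mm by 85 mm) begins 54 mm behind the grasp point. The pads swing forward as they close: fully open they stand 13 mm farther back than shut.
Start: joints at [0.949, 0.313, 1.498, -0, 1.331, -0.223], TCP at [203.877, 483.803, 248.294] pointing down, gripper open.
Joint ranges: [-2.94, 2.94], [-0.97, 2.17], [0.19, 2.56], [-1.23, 4.37], [0.02, 3.11], [-2.88, 2.88]. Speed limits (rad/s): [2.39, 2.39, 3.01, 3.14, 3.14, 3.14].

### API

Orientations are given as a unit quaternion [w, x, y, z].
In Python, from rig import sense, capture, finish_job, boxes_of, tips_ahead gives the robot as it stands.
- The arm moves only by the tool drive_tool, never from a script. Its argument "commands" is text: rows parted by semicolons, each of 7 numbers parted by spaces: the shift along the world's x, y, z in units of 0.1 m (1.0 is 0.1 m), then the turn, a rotation vector about the world's x, y, z in units of pi/4 rad (1.0 is pi/4 rad), then the opening in per cent of the stroke, from 0 (shut) to 100 (fully open). A call has 1 to 20 rows; each row shifts and turns the commanded pose from where the row before left it; what a row does not reach is not made up. A row lasts 1/12 s, in which the tool goes at most 41.7 mm and 7.16 degrees, less where a joint would pass 70% of its speed; a pose out of reach is approached as far as the arm can. A call with a number of a shift or a turn outside -1 to 1 is refused whole. A call with a gripper value outside its range is refused whole. The fingers move at their own pace and stop on an object; "force" is the grip in N (left out, the last holds). Time passes only in rows, so rows that do not move let the fingers close. It gives the time, the measured TCP pose, the force, the opening and the grip force at its end, in the units of the state.
- sense(): the state, without advancing time (a new reading comes with each control period).
- capture(name): name is "scene" or "top"; returns a dict with "pixels" (400x640x3 uint8, blue, green, red), "fov_y" (degrees; the focal length in pixels is half the picture's height over the tangent of half this angle, whatever the lens; pixels are square), "cx", "cy" (the principal point, pixels), "k1" (the pictures are not rectified: a ray, as slopes to the right and down, at radius r is drawn at 1 + k1 r^2 times it, then the intrinsics apply), "position" and "attitude" of the camera in the world. Camera axes: x right, y down, z forward; pixel columns grow to the right and rows downward; lengths in mm; the calibration is good to about 2 mm. A picture is of the moment at which its call begins. There is no depth.
- finish_job(): hands the job in; it is judged then, once.
Trained networks look in a picture, given as the dict that the camera call returned (one of the last four; its "shot" number tells which), for a name from the list of things; names that differ only in an ending like _2 or _b are one class to them, and where a whole thing is asked for, a point or a joint stands for the part that bears it (a point fixed in the world has none). Each returns a list of dicts, best first, with "confidence" (0 to 1); they miss things now and then, are a little off and sometimes report something else, mostly with a low value. They report only what shows in the picture. A call takes as long as a camera call. They do not tell look-alikes from the thing itself.
- boxes_of(picture, name): "position" ([column, row] in pixels, amid what is visible of it).
The state is a dict: "time_s": time; "joints": joint angles; "dq": joint speeds; "tau": joint torques, N m; "eef_pos": TCP position; "ee_rot": TCP orientation; "force": force on the tool from outside, world axes, zero at the start; "wrist_torque": the same for the moment, N m; "grip_width": opening from 0.0 (shut) to 1.0 (fully open); "grip_force": force on a finger pad.
Only numpy, scipy, OpenCV 4.12 (cv2) and the standard library are available. Lean on these libraries where they do the work, as an engineer would, in place of code of your own. Each camera call takes 0.05 s, during which the arm holds its last target. There are 200 camera calls.

### The job

Draw the locking pin out of its bore in the dock and lay it in the open notch beside the bore, across both cheeks, handle still sticking out to the same side; then lift the pump body out and stand it on the bench beside the dock, stand the gear unit from behind it upright in the steel tray, and put the pump body back home in the dock, the same way round with its lug between the cheeks, the pin left parked in the notch. Set things down rather than dropping them, never tip the pump body or the gear unit over, and leave everything else on the bench where it is.

Things in the scene. Friction and masses are not known exactly. Their poses are not given: they have to be found in the camera images.
- dock: aluminium dock fixed to the bench. Base plate 255 (x) x 130 (y) x 12 thick, sides open; origin on its underside, 153 behind its front (-x, robot side) edge. At the front two cheeks, x -148 to -66, tops at z 72: left one y 17 to 42, right one y -30 to -17, so a 34 wide gap. A 14 square bore and an open-topped notch run in y through both cheeks. Rear rail (x 93) 100 high.
- dock_bore (a point): middle of the gap between the cheeks, on the axis of the seated pin (dock frame x -85, z 55); axes as the dock's. The bore's floor is 5 below it, its roof 9 above.
- dock_notch (a point): middle of the gap between the cheeks, on the axis of a pin lying in the notch (dock frame x -125, z 55: 40 nearer the robot than the bore); axes as the dock's. The notch is 18 wide; its floor is 5 below this point, its open top 17 above.
- dock_front (a point): home of the pump body's origin, on top of the base plate (dock frame x -30, z 12); axes as the dock's.  On the right (-y) of the dock the bench (a 2 thick blue mat) is free, dock frame y -200 to -70, x -20 to 110.
- pin: locking pin 142 long, 70 g: steel shank of diameter 10, 82 long, black handle of diameter 18, 60 long. Origin mid-handle; +y to the handle's free end, shank at y -112 to -30. It starts through both cheeks and the pump's lug, 2 play, handle out on the dock's left (+y), origin 82 from dock_bore. Drawn 75 or more to the dock's +y it is free. Lying in the notch likewise it rests on both cheeks.
- pin_shank (a point): point on the pin's axis 82 from its origin towards the shank's tip; at dock_bore while the pin is seated, at dock_notch when parked.
- pump: black upright pump body 50 (x) x 54 (y) x 125 high (130 with a top nipple), about 0.4 kg, standing in the front of the dock; origin under the centre of the box. On its -x face (towards the robot) a grey lug, 20 wide, 25 to 59 above the foot, reaching to x -70, sits in the gap between the cheeks.
- pump_lug (a point): middle of the lug's 16 square bore: x -55, z 43 in the pump body's frame; at dock_bore when the pump body is home.
- gears: aluminium gear unit 84 high, about 0.35 kg, standing in the dock just behind the pump body; origin under its foot's centre. Foot 44 (x) x 52 (y) x 10; upright frame 40 wide in y, x -14 to 2, z 10 to 70, to be gripped across y; motor can of diameter 24 behind it (axis x 12, up to z 55); cylinder of diameter 26 on top; brass gear on the -x face.
- tray: shallow open square steel tray 130 x 130, walls 20 high and 3 thick, floor 3 thick, held down by magnets; origin under its centre. To the robot's left or right; the flat accessory case lies on the other side.
- case: bystander: closed flat black accessory case 110 x 100 x 22; origin under its centre
- wrench: bystander: small steel wrench, 110 long, lying on the right of the mat
- driver: bystander: screwdriver lying on the mat
- tape: bystander: roll of paper tape, 72 across, 20 high, lying flat
- cover: bystander: open black plastic cover 100 x 75 x 14 with cross ribs, lying flat
- jar: bystander: closed screw jar, 52 across, 60 high
- cleaner: bystander: cleaner bottle, 58 across, 150 high
- meter: bystander: black multimeter 150 x 75 x 35 (42 at its dial), lying flat
Things that resemble listed ones, but are neither listed nor needed, are in the scene too. What is shaped like the gears but orange or pink is not meant.

How it is judged (in metres and radians):
On the way, in this order (a step that is already met when the one before it is completed fails the run):
1. the pin lies released in the open notch (x of pin_shank in the frame of dock_notch between -0.008 and 0.008 m and y of pin_shank in the frame of dock_notch between -0.012 and 0.025 m and z of pin_shank in the frame of dock_notch between -0.006 and 0.006 m and angle between the y axis of pin and the y axis of dock, either way round below 0.2 rad and contact force between the fingers and pin below 0.1 N and linear speed of pin below 0.03 m/s), for 0.2 s.
2. the pump body stands released and upright on the bench, clear of the dock (height (world z) of pump below 0.008 m and angle between pump's own z axis and vertical below 0.1 rad and horizontal distance between pump and dock above 0.085 m and contact force between the fingers and pump below 0.1 N and linear speed of pump below 0.03 m/s), for 0.2 s.
3. the gear unit stands released and upright in the tray (x of gears in the frame of tray between -0.05 and 0.05 m and y of gears in the frame of tray between -0.05 and 0.05 m and z of gears in the frame of tray below 0.01 m and angle between gears's own z axis and vertical below 0.12 rad and contact force between the fingers and gears below 0.1 N and linear speed of gears below 0.03 m/s), for 0.2 s.
4. the pump body stands released, back home in the dock (distance between pump and dock_front below 0.013 m and distance between pump_lug and dock_bore below 0.014 m and angle between pump's own z axis and vertical below 0.1 rad and contact force between the fingers and pump below 0.1 N and linear speed of pump below 0.03 m/s), for 0.2 s.
At the end, for the whole second after the job is handed in: Released and at rest: pin in the notch (its point within 8 mm across, 6 up, -12 to +25 along y of dock_notch; 0.2 rad); gear unit upright on the tray floor, within 50 mm of centre in x and y; pump body upright, origin within 13 mm of dock_front, lug within 14 mm of dock_bore (all of step 1 and all of step 3 and all of step 4); the robot touches nothing.
It fails at once if the pump body or the gear unit is tipped over (more than 0.8 rad) (angle between any of pump, gears's own z axis and vertical above 0.8 rad).
It fails at once if the pump body, gear unit or pin is dropped (falls free faster than 0.6 m/s) ((contact force between each of the arm, the fingers and pump below 0.05 N and linear speed of pump above 0.6 m/s) or (contact force between each of the arm, the fingers and gears below 0.05 N and linear speed of gears above 0.6 m/s) or (contact force between each of the arm, the fingers and pin below 0.05 N and linear speed of pin above 0.6 m/s)).
It fails at once if a bystander is moved more than 30 mm (distance of any of case, wrench, driver, tape, cover, jar, cleaner, meter from where it was at the start of the episode above 0.03 m).
It also fails if it takes over 72 s, if anything falls off the work surface, if the arm or the gripper's body presses on something with over 40 N, if the wrist force passes 120 N, or if a joint passes its speed limit or range.

## Working session

There is one attempt and no reset: what is moved stays moved. The work goes in short steps, Python scripts to look and compute and a tool call to move; the robot and the scene stay as the last step left them, time stands still between calls to the robot, and variables do not carry over. Pictures are saved under pics/ and viewed, at most 10 in all, crops included, and the job is handed in when it is done.

Besides the shell and the picture viewer there is one more tool, called after ">>>" as name(argument=value, ...) on one line, values as JSON. drive_tool: Moves the arm, as the interface text tells. Shifts and turns lie within -1 to 1; 1 stands for 0.1 m of shift or pi/4 rad of turn. Its arguments: {"type":"object","properties":{"commands":{"type":"string"},"force":{"type":"number"}},"required":["commands"]}

```bash
mkdir -p pics; ls; cat > h.py <<'E'
import numpy as np, cv2, json
from rig import *
from scipy.spatial.transform import Rotation as R
def cam(p):
    h=p["pixels"].shape[0]; f=h/2/np.tan(np.radians(p["fov_y"])/2)
    a=np.array(p["attitude"],float)
    M=a if a.shape==(3,3) else R.from_quat([a[1],a[2],a[3],a[0]]).as_matrix()
    return f,M,np.array(p["position"],float)
def unproj(p,uv,z):
    f,M,c=cam(p); d=np.array([(uv[0]-p["cx"])/f,(uv[1]-p["cy"])/f]); s=d.copy()
    for _ in range(20): s=d/(1+p["k1"]*(s@s))
    r=M@np.array([s[0],s[1],1]); return c+r*(z-c[2])/r[2]
def proj(p,X):
    f,M,c=cam(p); v=M.T@(np.array(X,float)-c); s=v[:2]/v[2]; s=s*(1+p["k1"]*(s@s))
    return s*f+[p["cx"],p["cy"]]
E
python3 - <<'E'
from h import *
print(sense())
for n in("scene","top"):
    p=capture(n); print({k:v for k,v in p.items() if k!="pixels"})
    cv2.imwrite(f"pics/{n}0.png",p["pixels"])
    for o in("dock","pin","pump","pump_lug","gears","tray","case","wrench","driver","cleaner","meter","jar","cover","tape"):
        print(n,o,[(np.round(b["position"]).tolist(),round(b["confidence"],2),np.round(unproj(p,b["position"],0)[:2]).tolist()) for b in boxes_of(p,o)])
E
```

```text
pics
{'time_s': 0.0, 'joints': array([ 9.48607451e-01,  3.13440440e-01,  1.49850848e+00,  1.54223454e-05,
        1.33102082e+00, -2.23414931e-01]), 'dq': array([ 0.00054506,  0.00206065, -0.00038968,  0.00079309,  0.00070757,
       -0.0001876 ]), 'tau': array([-8.59281117e-04, -4.12264037e+01, -2.59742332e+01, -1.88239810e-04,
        4.08020351e-03, -5.91298743e-06]), 'eef_pos': array([203.70779034, 483.57945064, 247.71308859]), 'ee_rot': array([-2.89350811e-04,  1.98070239e-01,  9.80187587e-01, -6.24838729e-04]), 'force': array([-0.07435342,  0.27414859,  0.43518145]), 'wrist_torque': array([0.03143822, 0.00435193, 0.00670877]), 'grip_force': 0.0, 'grip_width': 0.9979464308628776}
{'fov_y': 43.1090221168831, 'cx': 323.84475826604694, 'cy': 199.634223619221, 'k1': -0.045260714931029115, 'position': array([1237.18568916,  -31.28739489, 1029.69051802]), 'attitude': array([-0.23006461,  0.69734951,  0.64356643, -0.21586148]), 'shot': 1}
scene dock [([336.0, 248.0], 0.61, [615.0, 41.0])]
scene pin [([273.0, 312.0], 0.61, [766.0, -110.0]), ([153.0, 302.0], 0.55, [722.0, -377.0]), ([440
[... 1626 characters left out ...]
 ([400.0, 195.0], 0.76, [544.0, -177.0]), ([312.0, 160.0], 0.75, [629.0, 44.0]), ([200.0, 324.0], 0.73, [225.0, 299.0]), ([370.0, 231.0], 0.56, [453.0, -103.0]), ([313.0, 196.0], 0.52, [537.0, 39.0])]
top tray [([462.0, 245.0], 0.84, [421.0, -329.0])]
top case [([190.0, 222.0], 0.58, [466.0, 341.0])]
top wrench [([465.0, 167.0], 0.92, [621.0, -348.0]), ([316.0, 198.0], 0.36, [532.0, 31.0])]
top driver [([475.0, 121.0], 0.79, [745.0, -380.0])]
top cleaner [([228.0, 100.0], 0.61, [790.0, 270.0])]
top meter [([370.0, 104.0], 0.77, [786.0, -104.0])]
top jar [([291.0, 97.0], 0.81, [801.0, 103.0])]
top cover [([188.0, 139.0], 0.97, [681.0, 367.0])]
top tape [([231.0, 164.0], 0.59, [616.0, 251.0])]
```

View pics/top0.png

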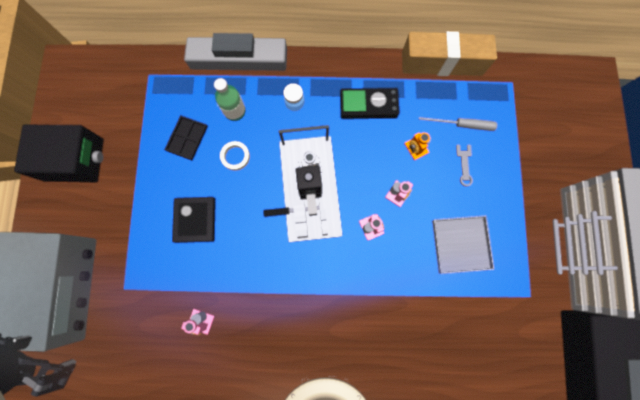

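View pics/scene0.png

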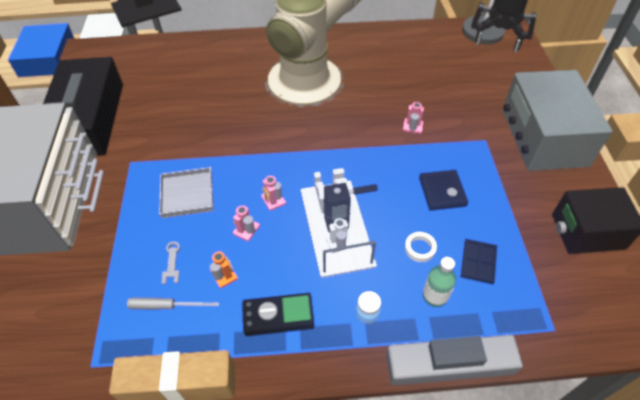

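```bash
python3 - <<'E'
import cv2
a=cv2.imread("pics/top0.png")[130:250,240:360]; b=cv2.imread("pics/scene0.png")[150:270,275:395]
import numpy as np
cv2.imwrite("pics/c0.png",np.hstack([cv2.resize(i,(400,400),interpolation=2) if 0 else cv2.resize(i,(400,400),interpolation=cv2.INTER_CUBIC) for i in(a,b)]))
E
```

```text
(no output)
```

View pics/c0.png

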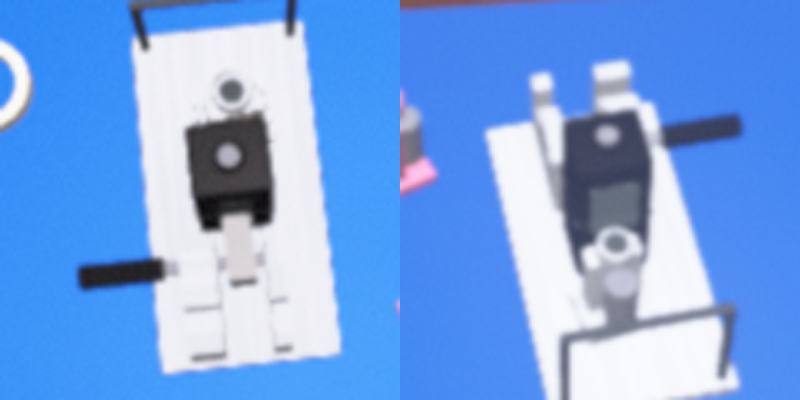

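The top view shows gears look-alikes: pink at (370,228), (399,192) and (198,322), orange at (418,146). The aluminium one behind the pump at (311,158) is the right one. The pin handle is at (278,211), and the black case at (193,220) is not the pump. The crop shows the pump's nipple at (309,177), the lug between the cheeks, and the handle sticking out on +y. The dock is yawed slightly.

```bash
cat > fit.py <<'E'
from h import *
from scipy.optimize import least_squares
t=capture("top"); s=capture("scene")
T=lambda u,v:(t,np.array([240+u/3.3333-.35,130+v/3.3333-.35])); S=lambda u,v:(s,np.array([275+(u-400)/3.3333-.35,150+v/3.3333-.35]))
obs=[(T(163,373),(-153,65,6)),(T(340,353),(-153,-65,6)),(T(303,22),(102,-65,12)),(T(135,37),(102,65,12)),
(T(229,156),(-30,0,142)),(S(607,135),(-30,0,142)),(S(488,128),(-153,-65,12)),(S(738,383),(102,65,6)),
(T(80,276),(-85,112,55)),(S(741,126),(-85,112,55)),(T(161,269),(-85,52,55)),(T(232,90),(25,0,96)),(S(617,243),(25,0,96))]
def W(q,L): c,sn=np.cos(q[2]),np.sin(q[2]); return np.array([q[0]+c*L[0]-sn*L[1],q[1]+sn*L[0]+c*L[1],L[2]])
r=lambda q:np.concatenate([proj(o[0][0],W(q,o[1]))-o[0][1] for o in obs[:11]])
o=least_squares(r,[560,40,0.1],loss="soft_l1",x_scale=[10,10,.1]); q=o.x
print(q,np.round(r(q).reshape(-1,2),1).tolist())
for n,L in dict(bore=(-85,0,55),notch=(-125,0,55),handle=(-85,82,55),home=(-30,0,12)).items(): print(n,W(q,L).round(1))
for i in(11,12,4,5): print("pt dock z",obs[i][1][2],unproj(obs[i][0][0],obs[i][0][1],obs[i][1][2])[:2].round(1))
for uv in((434,219),(487,216),(493,270),(440,273)): print("tray",unproj(t,uv,20)[:2].round(1))
np.save("q.npy",q)
E
python3 fit.py
```

```text
[5.81431977e+02 5.11134036e+01 1.19220341e-01] [[-0.5, 0.0], [-0.3, 0.7], [-0.1, -0.2], [-0.7, 0.1], [-0.0, -0.1], [0.2, 0.0], [0.1, 0.1], [-0.2, 1.9], [0.0, 0.4], [-0.5, -0.1], [1.4, 0.0]]
bore [497.  41.  55.]
notch [457.3  36.2  55. ]
handle [487.3 122.4  55. ]
home [551.6  47.5  12. ]
pt dock z 96 [609.3  48.3]
pt dock z 96 [607.5  49.2]
pt dock z 142 [551.5  47.5]
pt dock z 142 [551.5  47. ]
tray [ 481.9 -255.4]
tray [ 491.6 -386.7]
tray [ 361.9 -393.5]
tray [ 353.4 -265.3]
```

>>> drive_tool(commands=".236 -.301 -.08 0 0 -.112 100;.236 -.301 -.08 0 0 -.112 100;.236 -.301 -.08 0 0 -.112 100;.236 -.301 -.08 0 0 -.112 100;.236 -.301 -.08 0 0 -.112 100;.236 -.301 -.08 0 0 -.112 100;.236 -.301 -.08 0 0 -.112 100;.236 -.301 -.08 0 0 -.112 100;.236 -.301 -.08 0 0 -.112 100;.236 -.301 -.08 0 0 -.112 100;.236 -.301 -.08 0 0 -.112 100;.236 -.301 -.08 0 0 -.112 100;0 0 0 0 0 0 60;0 0 0 0 0 0 60;0 0 0 0 0 0 60", force=30)

```text
time_s: 2.85
eef_pos: [486.8, 122.9, 152.3]
ee_rot: [-0.0, 0.665, 0.747, -0.0]
force: [-1.3, -0.2, -0.3]
grip_width: 0.612
grip_force: 0.0
```

>>> drive_tool(commands="0 0 -.3 0 0 0 60;0 0 -.3 0 0 0 60;0 0 -.2 0 0 0 60;0 0 -.17 0 0 0 60;0 0 0 0 0 0 60;0 0 0 0 0 0 0;0 0 0 0 0 0 0;0 0 0 0 0 0 0;0 0 0 0 0 0 0;0 0 0 0 0 0 0;0 0 0 0 0 0 0", force=40)

```text
time_s: 3.77
eef_pos: [487.6, 122.8, 56.1]
ee_rot: [0.001, 0.665, 0.747, 0.001]
force: [0.8, 1.8, 3.5]
grip_width: 0.197
grip_force: 39.2
```

>>> drive_tool(commands="0 0 .015 0 0 0 0;-.012 .099 0 0 0 0 0;-.012 .099 0 0 0 0 0;-.012 .099 0 0 0 0 0;-.012 .099 0 0 0 0 0;0 0 0 0 0 0 0")

```text
time_s: 4.27
eef_pos: [481.7, 164.2, 56.6]
ee_rot: [-0.0, 0.664, 0.748, -0.0]
force: [0.3, -0.8, -0.3]
grip_width: 0.194
grip_force: 39.0
```

>>> drive_tool(commands="-.012 .099 0 0 0 0 0;-.012 .099 0 0 0 0 0;-.012 .099 0 0 0 0 0;-.012 .099 0 0 0 0 0;-.006 .05 0 0 0 0 0;0 0 0 0 0 0 0;0 0 .15 0 0 0 0;0 0 .2 0 0 0 0;0 0 .1 0 0 0 0;-.2 -.024 0 0 0 0 0;-.2 -.024 0 0 0 0 0;0 0 0 0 0 0 0;0 0 0 0 0 0 0")

```text
time_s: 5.35
eef_pos: [436.7, 201.9, 102.0]
ee_rot: [0.0, 0.665, 0.747, 0.0]
force: [0.6, 0.4, -0.2]
grip_width: 0.199
grip_force: 39.2
```

```bash
python3 - <<'E'
from h import *
ims=[]
for n,(x,y) in dict(top=(230,140),scene=(290,130)).items():
    p=capture(n); ims.append(cv2.resize(p["pixels"][y:y+120,x:x+120],(400,400),interpolation=cv2.INTER_CUBIC))
cv2.imwrite("pics/c1.png",np.hstack(ims))
E
```

```text
(no output)
```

View pics/c1.png

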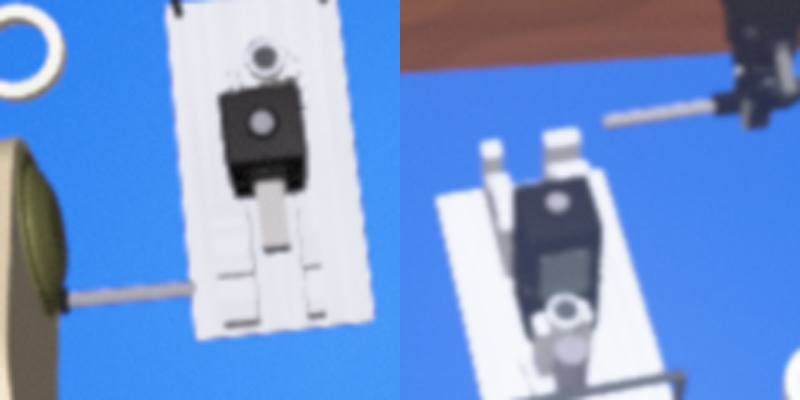

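>>> drive_tool(commands=".027 -.211 0 0 0 0 0;.027 -.211 0 0 0 0 0;.027 -.211 0 0 0 0 0;.027 -.21 0 0 0 0 0;0 0 -.1 0 0 0 0;0 0 -.1 0 0 0 0;0 0 0 0 0 0 0;0 0 -.05 0 0 0 0;0 0 -.05 0 0 0 0;0 0 -.05 0 0 0 0;0 0 -.05 0 0 0 0;0 0 0 0 0 0 0")

```text
time_s: 6.45
eef_pos: [447.2, 117.8, 60.9]
ee_rot: [-0.001, 0.665, 0.747, -0.0]
force: [-0.7, 1.2, 0.1]
grip_width: 0.198
grip_force: 39.2
```

>>> drive_tool(commands="0 0 -.025 0 0 0 0;0 0 -.02 0 0 0 0;0 0 0 0 0 0 0;0 0 0 0 0 0 0")

```text
time_s: 6.78
eef_pos: [447.7, 117.7, 57.4]
ee_rot: [0.0, 0.665, 0.747, 0.0]
force: [0.4, -0.5, -0.3]
grip_width: 0.201
grip_force: 39.2
```

>>> drive_tool(commands="0 0 -.015 0 0 0 0;0 0 0 0 0 0 0;0 0 0 0 0 0 30;0 0 0 0 0 0 50;0 0 0 0 0 0 50;0 0 0 0 0 0 50;0 0 .2 0 0 0 50;0 0 .4 0 0 0 50;0 0 .4 0 0 0 50;0 0 0 0 0 0 100")

```text
time_s: 7.62
eef_pos: [450.5, 117.8, 162.2]
ee_rot: [0.004, 0.665, 0.747, 0.004]
force: [1.6, -0.3, 1.1]
grip_width: 0.627
grip_force: 0.0
```

```bash
python3 - <<'E'
from h import *
ims=[]
for n,(x,y) in dict(top=(230,140),scene=(290,130)).items():
    p=capture(n); ims.append(cv2.resize(p["pixels"][y:y+120,x:x+120],(400,400),interpolation=cv2.INTER_CUBIC))
    q=np.load("q.npy"); c,s=np.cos(q[2]),np.sin(q[2])
    for L in((-125,112,55),(-125,52,55),(-125,-30,55)): print(n,(proj(p,[q[0]+c*L[0]-s*L[1],q[1]+s*L[0]+c*L[1],L[2]])-[x,y])*3.333+[400*(n=="scene"),0])
cv2.imwrite("pics/c2.png",np.hstack(ims))
E
```

```text
top [116.34311144 299.9859049 ]
top [202.79974001 291.46199259]
top [320.66263329 279.77768801]
scene [674.21023675 150.07803518]
scene [596.0645469  162.52966031]
scene [487.80272797 179.79848991]
```

View pics/c2.png

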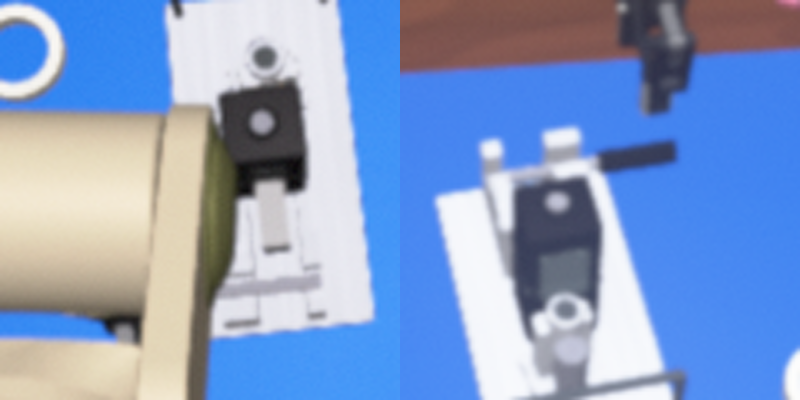

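>>> drive_tool(commands="0 0 .3 0 0 -.15 100;0 0 .15 0 0 -.15 100;.085 -.058 0 0 0 -.15 100;.085 -.058 0 0 0 -.15 100;.085 -.058 0 0 0 -.15 100;.085 -.058 0 0 0 -.15 100;.085 -.058 0 0 0 -.15 100;.085 -.058 0 0 0 -.15 100;.085 -.058 0 0 0 -.15 100;.085 -.058 0 0 0 -.15 100;.085 -.058 0 0 0 -.15 100;.085 -.058 0 0 0 -.15 100;.085 -.058 0 0 0 -.15 100;.085 -.058 0 0 0 -.05 100;0 0 0 0 0 0 100;0 0 0 0 0 0 100")

```text
time_s: 9.05
eef_pos: [549.2, 48.1, 199.3]
ee_rot: [-0.0, 0.998, 0.059, -0.001]
force: [-0.5, -0.3, 0.5]
grip_width: 0.998
grip_force: 0.0
```

>>> drive_tool(commands=".024 -.006 -.2 0 0 0 100;0 0 -.25 0 0 0 100;0 0 -.25 0 0 0 100;0 0 -.17 0 0 0 100;0 0 0 0 0 0 100;0 0 0 0 0 0 0;0 0 0 0 0 0 0;0 0 0 0 0 0 0;0 0 0 0 0 0 0;0 0 0 0 0 0 0;0 0 0 0 0 0 0;0 0 0 0 0 0 0", force=50)

```text
time_s: 10.05
eef_pos: [552.9, 47.6, 115.4]
ee_rot: [0.0, 0.998, 0.058, 0.002]
force: [0.5, 1.0, 6.9]
grip_width: 0.627
grip_force: 53.8
```

>>> drive_tool(commands="0 0 .05 0 0 0 0;0 0 .15 0 0 0 0;0 0 .25 0 0 0 0;0 0 .25 0 0 0 0;0 0 .2 0 0 0 0;0 0 .1 0 0 0 0;0 0 0 0 0 0 0")

```text
time_s: 10.63
eef_pos: [552.6, 47.5, 215.7]
ee_rot: [0.0, 0.998, 0.058, 0.002]
force: [-0.4, -0.9, -4.0]
grip_width: 0.621
grip_force: 53.7
```

>>> drive_tool(commands=".08 -.11 0 0 0 0 0;.16 -.22 0 0 0 0 0;.2 -.28 0 0 0 0 0;.2 -.28 0 0 0 0 0;.16 -.22 0 0 0 0 0;.1 -.14 0 0 0 0 0;0 0 0 0 0 0 0;0 0 -.25 0 0 0 0;0 0 -.3 0 0 0 0;0 0 -.25 0 0 0 0;0 0 -.15 0 0 0 0;0 0 -.08 0 0 0 0;0 0 0 0 0 0 0;0 0 0 0 0 0 0")

```text
time_s: 11.8
eef_pos: [642.1, -77.5, 110.7]
ee_rot: [-0.0, 0.998, 0.058, -0.0]
force: [0.9, -0.4, -3.7]
grip_width: 0.627
grip_force: 53.9
```

>>> drive_tool(commands="0 0 -.03 0 0 0 0;0 0 -.02 0 0 0 0;0 0 0 0 0 0 0;0 0 -.01 0 0 0 0;0 0 0 0 0 0 0")

```text
time_s: 12.22
eef_pos: [642.1, -77.5, 105.0]
ee_rot: [0.0, 0.998, 0.058, 0.0]
force: [0.9, 0.7, -5.3]
grip_width: 0.627
grip_force: 54.0
```

>>> drive_tool(commands="0 0 -.012 0 0 0 0;0 0 0 0 0 0 0;0 0 0 0 0 0 0")

```text
time_s: 12.47
eef_pos: [642.1, -77.5, 103.6]
ee_rot: [0.0, 0.998, 0.058, -0.0]
force: [1.1, -0.4, -3.7]
grip_width: 0.625
grip_force: 54.0
```

>>> drive_tool(commands="0 0 -.012 0 0 0 0;0 0 0 0 0 0 0;0 0 0 0 0 0 0")

```text
time_s: 12.72
eef_pos: [642.5, -77.5, 103.4]
ee_rot: [0.0, 0.998, 0.058, 0.001]
force: [-1.8, 0.6, 4.6]
grip_width: 0.626
grip_force: 54.7
```

>>> drive_tool(commands="0 0 .005 0 0 0 75;0 0 0 0 0 0 85;0 0 0 0 0 0 95;0 0 0 0 0 0 100;0 0 0 0 0 0 100;0 0 .2 0 0 0 100;0 0 .3 0 0 0 100;0 0 .4 0 0 0 100;0 .2 .1 0 0 0 100;-.05 .3 0 0 0 0 100;-.1 .3 0 0 0 0 100;-.1 .3 0 0 0 0 100;-.05 .1 0 0 0 0 100;0 0 0 0 0 0 100;0 0 0 0 0 0 100")

```text
time_s: 13.97
eef_pos: [612.3, 42.2, 203.1]
ee_rot: [0.0, 0.998, 0.058, 0.0]
force: [0.5, 0.1, 0.1]
grip_width: 1.001
grip_force: 0.0
```

```bash
python3 - <<'E'
from h import *
print(sense()["joints"])
ims=[]
for n,(x,y) in dict(top=(270,120),scene=(290,160)).items():
    p=capture(n); ims.append(cv2.resize(p["pixels"][y:y+120,x:x+120],(400,400),interpolation=cv2.INTER_CUBIC))
    for o in("gears","pump","pump_lug"): print(n,o,[(np.round(b["position"],1).tolist(),round(b["confidence"],2)) for b in boxes_of(p,o)])
cv2.imwrite("pics/c3.png",np.hstack(ims))
E
```

```text
[-1.21670161e-01  5.43159149e-01  1.27642825e+00 -3.72083985e-04
  1.32150218e+00  1.33219787e+00]
top gears [([417.5, 145.6], 0.73), ([190.4, 325.4], 0.62), ([398.7, 192.6], 0.59)]
top pump [([363.3, 149.9], 0.81)]
top pump_lug [([361.7, 151.4], 0.84)]
scene gears [([342.1, 232.3], 0.98), ([271.8, 196.0], 0.97), ([225.0, 271.3], 0.75), ([413.2, 119.0], 0.71), ([244.0, 225.9], 0.61), ([368.9, 306.8], 0.17)]
scene pump [([285.3, 245.6], 0.75)]
scene pump_lug [([185.6, 190.4], 0.74), ([281.7, 250.5], 0.59)]
```

View pics/c3.png

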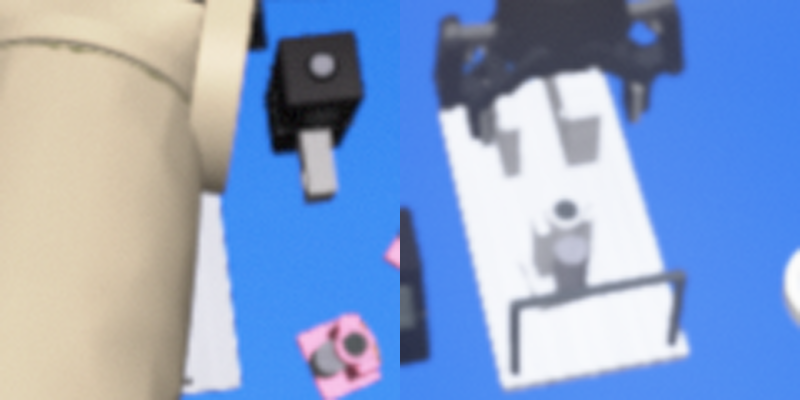

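```bash
python3 - <<'E'
from h import *
p=capture("scene"); q=np.load("q.npy"); c,s=np.cos(q[2]),np.sin(q[2])
def D(w): d=w[:2]-q[:2]; return np.array([c*d[0]+s*d[1],-s*d[0]+c*d[1]]).round(1)
for n,u,v,z in(("cyl",565,210,96),("can",570,250,67)):
    w=unproj(p,[290+(u-400)/3.333-.35,160+v/3.333-.35],z); print(n,w.round(1),"dock",D(w))
im=cv2.resize(p["pixels"][210:260,310:370],(780,600)[:2] if 0 else (720,600),interpolation=cv2.INTER_CUBIC)
cv2.imwrite("pics/c4.png",im)
# model overlay points for guess dock x 32.5,y -5
for L in((-22,26,10),(22,26,10),(22,-26,10),(-22,-26,10),(12,0,55),(-6,0,84)):
    X=[L[0]+32.5,L[1]-5,L[2]+12]; w=[q[0]+c*X[0]-s*X[1],q[1]+s*X[0]+c*X[1],X[2]]
    print(L,((proj(p,w)-[310,210]+.5)*12).round())
E
```

```text
cyl [607.6  47.8  96. ] dock [25.6 -6.4]
can [620.9  50.5  67. ] dock [39.1 -5.3]
(-22, 26, 10) [468. 284.]
(22, 26, 10) [519. 471.]
(22, -26, 10) [255. 518.]
(-22, -26, 10) [210. 328.]
(12, 0, 55) [382. 325.]
(-6, 0, 84) [364. 160.]
```

View pics/c4.png

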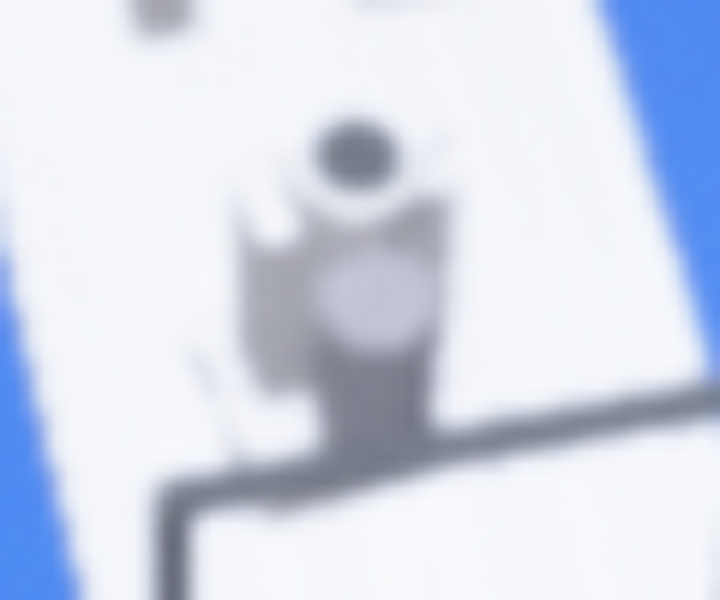

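>>> drive_tool(commands="-.073 .055 -.1 0 0 0 100;0 0 -.3 0 0 0 100;0 0 -.3 0 0 0 100;0 0 -.3 0 0 0 100;0 0 -.25 0 0 0 100;0 0 -.16 0 0 0 100;0 0 0 0 0 0 100;0 0 0 0 0 0 40;0 0 0 0 0 0 0;0 0 0 0 0 0 0;0 0 0 0 0 0 0;0 0 0 0 0 0 0;0 0 0 0 0 0 0;0 0 0 0 0 0 0;0 0 0 0 0 0 0", force=50)

```text
time_s: 15.67
eef_pos: [605.5, 47.9, 63.6]
ee_rot: [0.0, 0.998, 0.058, 0.001]
force: [-1.3, -0.3, 6.1]
grip_width: 0.472
grip_force: 50.3
```

>>> drive_tool(commands="0 0 .05 0 0 0 0;0 0 .15 0 0 0 0;0 0 .3 0 0 0 0;0 0 .3 0 0 0 0;0 0 .3 0 0 0 0;0 0 .2 0 0 0 0;-.07 -.14 0 0 0 0 0;-.14 -.28 0 0 0 0 0;-.16 -.32 0 0 0 0 0;-.16 -.32 0 0 0 0 0;-.16 -.32 0 0 0 0 0;-.16 -.32 0 0 0 0 0;-.16 -.32 0 0 0 0 0;-.16 -.32 0 0 0 0 0;-.16 -.32 0 0 0 0 0;-.16 -.32 0 0 0 0 0;-.16 -.32 0 0 0 0 0;-.14 -.28 0 0 0 0 0;-.08 -.15 0 0 0 0 0;0 0 0 0 0 0 0")

```text
time_s: 17.33
eef_pos: [416.0, -327.7, 191.9]
ee_rot: [0.0, 0.998, 0.056, -0.0]
force: [-0.3, 0.3, -3.9]
grip_width: 0.473
grip_force: 51.5
```

>>> drive_tool(commands="0 .02 -.1 0 0 0 0;0 0 -.25 0 0 0 0;0 0 -.3 0 0 0 0;0 0 -.3 0 0 0 0;0 0 -.2 0 0 0 0;0 0 -.1 0 0 0 0;0 0 -.05 0 0 0 0;0 0 0 0 0 0 0;0 0 0 0 0 0 0")

```text
time_s: 18.08
eef_pos: [418.4, -323.1, 62.8]
ee_rot: [0.001, 0.998, 0.058, 0.001]
force: [0.2, 0.1, -4.5]
grip_width: 0.468
grip_force: 51.5
```

>>> drive_tool(commands="0 0 -.02 0 0 0 0;0 0 -.015 0 0 0 0;0 0 0 0 0 0 0;0 0 0 0 0 0 0")

```text
time_s: 18.42
eef_pos: [417.9, -323.1, 58.7]
ee_rot: [0.0, 0.998, 0.058, 0.0]
force: [0.6, -0.8, -3.2]
grip_width: 0.466
grip_force: 51.6
```

>>> drive_tool(commands="0 0 -.012 0 0 0 0;0 0 0 0 0 0 0;0 0 -.01 0 0 0 0;0 0 0 0 0 0 0;0 0 0 0 0 0 0")

```text
time_s: 18.83
eef_pos: [417.8, -323.0, 56.1]
ee_rot: [-0.0, 0.998, 0.058, -0.0]
force: [-0.8, -0.6, -3.5]
grip_width: 0.471
grip_force: 51.6
```

>>> drive_tool(commands="0 0 -.012 0 0 0 0;0 0 0 0 0 0 0;0 0 0 0 0 0 0")

```text
time_s: 19.08
eef_pos: [417.7, -323.0, 54.9]
ee_rot: [-0.0, 0.998, 0.058, -0.0]
force: [-0.1, -0.1, -3.9]
grip_width: 0.469
grip_force: 51.6
```

>>> drive_tool(commands="0 0 -.012 0 0 0 0;0 0 0 0 0 0 0;0 0 0 0 0 0 0")

```text
time_s: 19.33
eef_pos: [417.8, -323.1, 54.6]
ee_rot: [0.0, 0.998, 0.058, -0.0]
force: [-3.3, 1.5, 5.1]
grip_width: 0.47
grip_force: 52.5
```

>>> drive_tool(commands="0 0 .005 0 0 0 60;0 0 0 0 0 0 80;0 0 0 0 0 0 100;0 0 0 0 0 0 100;0 0 0 0 0 0 100;0 0 .15 0 0 0 100;0 0 .35 0 0 0 100;0 0 .4 0 0 0 100;0 0 .4 0 0 0 100;0 0 .15 0 0 0 100;.2 .22 0 0 0 0 100;.2 .22 0 0 0 0 100;0 0 0 0 0 0 100;0 0 0 0 0 0 100")

```text
time_s: 20.5
eef_pos: [458.3, -278.1, 199.2]
ee_rot: [0.0, 0.998, 0.059, -0.0]
force: [0.9, 0.1, -0.6]
grip_width: 0.999
grip_force: 0.0
```

```bash
python3 - <<'E'
from h import *
ims=[]
for n,(x,y) in dict(top=(260,130),scene=(140,150)).items():
    p=capture(n); ims.append(cv2.resize(p["pixels"][y:y+150,x:x+250],(750,450)[:2] if 0 else (667,400),interpolation=cv2.INTER_CUBIC)[:, :])
    for o in("gears","pump"): print(n,o,[(np.round(b["position"],1).tolist(),round(b["confidence"],2),unproj(p,b["position"],48)[:2].round(0)) for b in boxes_of(p,o)])
cv2.imwrite("pics/c5.png",cv2.resize(np.vstack(ims),(500,600)))
E
```

```text
top gears [([397.7, 194.8], 0.97, array([ 534., -162.])), ([417.3, 146.0], 0.79, array([ 657., -213.])), ([456.0, 242.1], 0.68, array([ 425., -297.])), ([372.1, 227.0], 0.64, array([ 457., -101.])), ([185.6, 322.3], 0.63, array([234., 317.]))]
top pump [([366.8, 149.2], 0.87, array([646., -89.])), ([311.7, 183.4], 0.37, array([558.,  42.]))]
scene gears [([412.4, 119.1], 0.93, array([249., 286.])), ([187.2, 184.5], 0.89, array([ 430., -314.])), ([221.1, 271.4], 0.86, array([ 683., -219.])), ([271.0, 194.1], 0.7, array([ 478., -106.])), ([244.0, 223.7], 0.59, array([ 560., -170.]))]
scene pump [([286.0, 244.9], 0.87, array([626., -74.]))]
```

View pics/c5.png

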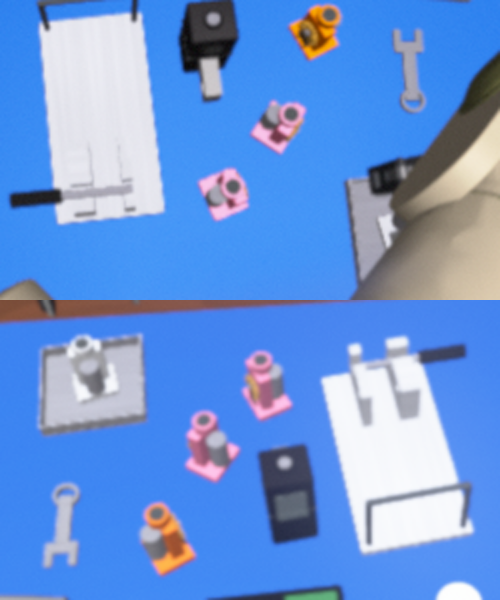

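The scene view shows the gears standing upright in the tray (near scene (187,184)), the pump upright beside the dock, and the pin lying in the notch. Back to the pump.

>>> drive_tool(commands=".12 .13 0 0 0 0 100;.24 .26 0 0 0 0 100;.25 .27 0 0 0 0 100;.25 .27 0 0 0 0 100;.25 .27 0 0 0 0 100;.25 .27 0 0 0 0 100;.25 .27 0 0 0 0 100;.23 .265 0 0 0 0 100;0 0 0 0 0 0 100;0 0 0 0 0 0 100")

```text
time_s: 21.63
eef_pos: [642.2, -77.6, 198.6]
ee_rot: [-0.0, 0.998, 0.059, -0.0]
force: [-0.7, -0.9, -0.2]
grip_width: 1.004
grip_force: 0.0
```

>>> drive_tool(commands="0 0 -.2 0 0 0 100;0 0 -.25 0 0 0 100;0 0 -.25 0 0 0 100;0 0 -.2 0 0 0 100;0 0 -.06 0 0 0 100;0 0 0 0 0 0 100;0 0 0 0 0 0 0;0 0 0 0 0 0 0;0 0 0 0 0 0 0;0 0 0 0 0 0 0;0 0 0 0 0 0 0;0 0 0 0 0 0 0;0 0 0 0 0 0 0", force=50)

```text
time_s: 22.72
eef_pos: [642.5, -78.6, 105.2]
ee_rot: [0.001, 0.998, 0.058, 0.001]
force: [-0.5, 0.6, 5.1]
grip_width: 0.623
grip_force: 52.7
```

>>> drive_tool(commands="0 0 .05 0 0 0 0;0 0 .15 0 0 0 0;0 0 .25 0 0 0 0;0 0 .3 0 0 0 0;0 0 .25 0 0 0 0;0 0 .12 0 0 0 0;-.08 .11 0 0 0 0 0;-.16 .22 0 0 0 0 0;-.2 .28 0 0 0 0 0;-.2 .28 0 0 0 0 0;-.16 .22 0 0 0 0 0;-.1 .142 0 0 0 0 0;0 0 0 0 0 0 0;0 0 0 0 0 0 0")

```text
time_s: 23.88
eef_pos: [551.4, 47.2, 215.5]
ee_rot: [0.0, 0.998, 0.059, -0.0]
force: [0.5, -0.9, -3.6]
grip_width: 0.626
grip_force: 53.9
```

>>> drive_tool(commands=".012 .004 -.1 0 0 0 0;0 0 -.25 0 0 0 0;0 0 -.25 0 0 0 0;0 0 -.2 0 0 0 0;0 0 -.12 0 0 0 0;0 0 -.04 0 0 0 0;0 0 0 0 0 0 0;0 0 0 0 0 0 0")

```text
time_s: 24.55
eef_pos: [553.3, 46.5, 119.0]
ee_rot: [0.0, 0.998, 0.058, -0.0]
force: [-0.1, -0.7, -3.7]
grip_width: 0.623
grip_force: 54.1
```

>>> drive_tool(commands="0 .006 -.025 0 0 0 0;0 0 0 0 0 0 0;0 0 -.012 0 0 0 0;0 0 0 0 0 0 0;0 0 0 0 0 0 0")

```text
time_s: 24.97
eef_pos: [553.7, 47.4, 117.1]
ee_rot: [0.0, 0.998, 0.058, 0.001]
force: [-2.2, -0.2, 8.8]
grip_width: 0.628
grip_force: 54.9
```

>>> drive_tool(commands="0 0 .005 0 0 0 75;0 0 0 0 0 0 85;0 0 0 0 0 0 95;0 0 0 0 0 0 100;0 0 0 0 0 0 100;0 0 .2 0 0 0 100;0 0 .3 0 0 0 100;0 0 .4 0 0 0 100;0 -.3 0 0 0 0 100;-.1 -.4 0 0 0 0 100;-.2 -.35 0 0 0 0 100;-.2 -.35 0 0 0 0 100;-.1 -.1 0 0 0 0 100;0 0 0 0 0 0 100;0 0 0 0 0 0 100")

```text
time_s: 26.22
eef_pos: [492.9, -102.6, 206.3]
ee_rot: [-0.0, 0.998, 0.057, 0.0]
force: [-0.6, -0.8, 0.9]
grip_width: 0.998
grip_force: 0.0
```

```bash
python3 - <<'E'
from h import *
q=np.load("q.npy"); c,s=np.cos(q[2]),np.sin(q[2])
ims=[]
for n,(x,y) in dict(top=(240,130),scene=(275,150)).items():
    p=capture(n); ims.append(cv2.resize(p["pixels"][y:y+120,x:x+120],(400,400),interpolation=cv2.INTER_CUBIC))
    for L in((-30,0,142),(-100,0,71),(-125,-30,55)): print(n,((proj(p,[q[0]+c*L[0]-s*L[1],q[1]+s*L[0]+c*L[1],L[2]])-[x,y]+.35)*3.333+[400*(n=="scene"),0]).round())
cv2.imwrite("pics/c6.png",np.hstack(ims))
E
```

```text
top [229. 156.]
top [242. 280.]
top [288. 314.]
scene [608. 135.]
scene [586. 120.]
scene [539. 114.]
```

View pics/c6.png

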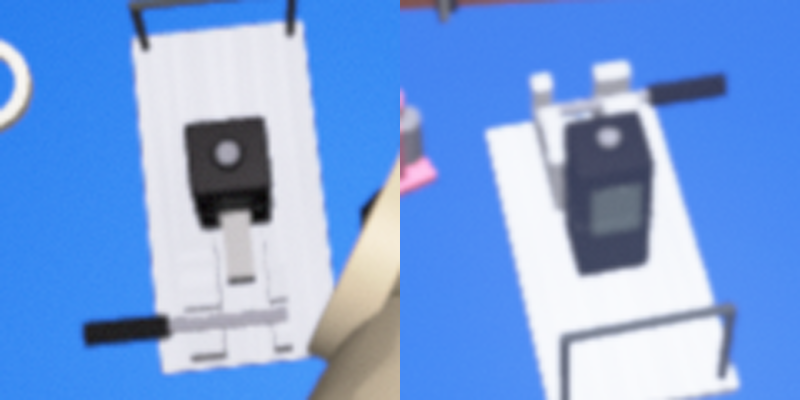

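The nipple shows at (228,153) in the top half and (608,137) in the scene half, against predictions of (229,156) and (608,135). The pump is therefore home to within about 2 mm, with its lug between the cheeks. The pin lies in the notch with its tip at (287,314), against (288,314) predicted. Handing in.

```bash
python3 -c "
from rig import *
print(finish_job())"
```

```text
the job is handed in; nothing more can be done
None
```

The job is handed in at about 26 of the 72 s: in the last pictures the pin lies in the notch, the gear unit stands upright in the tray, and the pump body is home within about 2 mm with its lug between the cheeks; no verdict was returned.

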